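# Put a finished engraving block away and close up the tray stack

## Robot

A 7-joint arm with a two-finger parallel gripper is mounted at the origin on the work surface; the furniture and walls round the work are solid. World frame = base frame: x ahead of the robot, y to its left, z up, the work surface at z = 0. Lengths are in m, angles in rad, forces in N, time in s.
With the tool pointing down it reaches from about 0.4 to 0.9 m from the base axis. Payload 5.6 kg.
Tool frame: the origin (TCP) lies midway between the tips of the shut fingers; the grasp point (between the pads) lies 19 mm behind it; z points along the fingers, y is the line along which they close (so a half turn about z gives the same grasp; the last joint's range is limited). The gripper opens to 92 mm and grips with 3 to 60 N. Pads are 20 mm wide; open, the fingers measure 128 mm over their backs; the gripper's body (75 mm by 189 mm) begins 69 mm behind the grasp point.
Start: joints at [1.29, 0.468, -0.012, 1.603, 0.006, 1.071, -0.056], TCP at [0.153, -0.632, 0.215] pointing down, gripper open.
Joint ranges: [-2.53, 2.53], [-0.31, 2.02], [-1.57, 1.55], [0.28, 2.44], [-1.29, 4.43], [0.15, 1.84], [-2.92, 2.92]. Speed limits (rad/s): [2.57, 2.57, 3.14, 3.14, 3.14, 3.14, 3.14].

## Interface

Orientations are given as a unit quaternion [w, x, y, z].
In Python, from cell import readout, grab_frame, job gives the robot as it stands. The module is installed in compiled form; this text tells all that it offers.
- The arm moves only by the tool move_arm, never from a script. Its argument "deltas" is a list that holds one entry, the list of rows, each a list of 7 numbers: the shift along the world's x, y, z in mm, then the turn, a rotation vector about the world's x, y, z in degrees, then the opening, from -1 (shut) to 1 (fully open), so that 0 is half open. A call has 1 to 8 rows; each row is the pose to reach, as a shift and turn from the pose commanded when the call began; what a row does not reach only later rows make up. A row lasts 1/10 s, in which the tool goes at most 50 mm and 8.59 degrees, less where a joint would pass 70% of its speed; a pose out of reach is approached as far as the arm can. A call with a gripper value outside its range is refused whole. The fingers move at their own pace and stop on an object; the grip force is fixed at half the most. Time passes only in rows, so rows that repeat a pose let the fingers close. It gives the time, the measured TCP pose, the force, the opening and the grip force at its end, in the units of the state.
- readout.sense(): the state, without advancing time (a new reading comes with each control period).
- grab_frame(name): name is "side" or "top"; returns a dict with "color" (400x640x3 uint8, red, green, blue), "K" (3x3 intrinsics, pixels), "distortion" ([k1, k2, p1, p2, k3] as OpenCV has them; the pictures are not rectified), "rvec" (rotation vector, rad) and "tvec" (3), from world to camera coordinates, as OpenCV has them. Camera axes: x right, y down, z forward; pixel columns grow to the right and rows downward; lengths in m; the calibration is good to about 2 mm. A picture is of the moment at which its call begins. There is no depth.
- job.close_job(): hands the job in; it is judged then, once.
The state is a dict: "clock": time; "qpos": joint angles; "qd": joint speeds; "tau": joint torques, N m; "eef_pos": TCP position; "ee_rot": TCP orientation; "contact_force": force on the tool from outside, world axes, zero at the start; "moment": the same for the moment, N m; "finger_gap": finger opening in m; "finger_force": force on a finger pad.
Only numpy, scipy, OpenCV 4.12 (cv2) and the standard library are available. Lean on these libraries where they do the work, as an engineer would, in place of code of your own. Each camera call takes 0.05 s, during which the arm holds its last target. There are 200 camera calls.

## Task

Put the finished engraving block away: press down the end of it that faces the robot so that it tips up in its flush pocket in the inking bed and stays up, then lift it out and lay it flat, engraved face up, in the empty half of the base tray. Then stack the full tray on the base tray and put the lid on top, cut corners over cut corners, so that each skirt drops fully down over the rim below. Keep the full tray level as you carry it, and leave the other things on the bench alone.

Things in the scene. Friction and masses are not known exactly. Their poses are not given: they have to be found in the camera images.
- block_mid (a point): Centre of the loose engraving block: wood, 60 (x) x 38 (y) x 14 mm high, 60 g, black face cut with a pale leaf. z points out of the engraved face. At the start it lies in the pocket of the inking bed, its x along the bed's x, its face flush with the bed's top. The bed and the base tray stand on a fixed plywood board, 28 mm thick; the other things stand on the bench itself.
- inking_bed: Fixed wooden bed 140 (x) x 96 (y) x 31 mm high, on the board; origin at the centre of its underside, -x end towards the robot. Its pocket, 42 mm wide along x, leaves the block 2 mm at each side, 1 mm at the +x end and an open notch 18 mm long at the -x end. The pocket floor, 14 mm down, is level at x > 0; at x < 0 it falls away as a 30 degree ramp: the block can rock about the line x = 0.
- bed_press (a point): Point of the bed, level with its top, on its centre line at the block's -x end edge (28 mm from the bed's origin): press there, fingers shut, partly over the notch, so as to bear on the block's last 10 mm. A few newtons and 8 to 10 mm down rock the block onto the ramp, where it stays by itself, tilted 30 degrees, +x end up. Pressed near its middle it does not rock.
- bed_raised (a point): Point of the bed, with its axes, in the middle of the part of the block that stands clear once it has tipped: 14 mm to the +x side of the bed's origin, 6 mm above its top. The block's upper edge then rises to 14 mm above the bed's top, and its side faces (38 mm apart across y) stand clear from x = -3 to +27 mm.
- base_mid (a point): Centre of the base tray: dark teal, loose, 162 (x) x 64 (y) x 30 mm high, 0.45 kg, on the board. The two corners at its +x end are cut (16 mm at 45 degrees); the -x end is square and bears a card holder. Outer wall straight for 22 mm, then a rim 8 mm high set in by 4.5 mm, bevelled outside. A sunburst block fills its +x half; the -x half is empty.
- base_space (a point): Centre of the floor of the base tray's empty half, with the tray's axes: 37 mm to the -x side of the tray's centre, 9 mm above its underside. The empty half measures 71 (x) x 48 (y) mm inside, 21 mm deep, with a 3 mm partition at its +x side.
- upper_mid (a point): Centre of the full tray: same shape, size and axes as the base tray (64 mm across y), loose, on the bench, 0.4 kg, blocks held fast in both halves. Its skirt, 7 mm deep, goes over the rim of the tray below with 1.5 mm of play at each side if the cut corners lie at the same end. Seated, it stands 23 mm higher than the tray below.
- lid_grip (a point): Centre of the lid's handle, a wooden bar 72 (x) x 15 (y) x 11 mm on two brass feet, 26.5 mm above the lid's underside. The lid, loose, 0.16 kg, has the trays' outline (cut corners at +x) and the same 7 mm skirt. Seated, its underside lies 23 mm above the underside of the tray below.
- lid_low (a point): Centre of the lid's underside (the lower edge of its skirt), with the lid's axes.
- eye_loupe: Bystander: black eye loupe, 43 mm across, 41 mm high, origin under its centre.
- blue_tube: Bystander: ink tube with a blue band, 122 mm long, origin under its centre.
- rosin: Bystander: amber jar with a black cap, 58 mm across, 76 mm high, origin under its centre.
There are look-alikes about, which are no part of the job. What is shaped like the part that bears block_mid but pink is not meant.

How it is judged:
By the outcome, as a careful person would: the job done as asked, in the order asked, and still so for the second after the job is handed in, with the robot touching nothing.
It also fails if it takes over 61 s, if anything falls off the work surface, if the arm or the gripper's body presses on something with over 40 N, if the wrist force passes 120 N, or if a joint passes its speed limit or range.

## Working session

There is one attempt and no reset: what is moved stays moved. The work goes in short steps, Python scripts to look and compute and a tool call to move; the robot and the scene stay as the last step left them, time stands still between calls to the robot, and variables do not carry over. Pictures are saved under pics/ and viewed, at most 10 in all, crops included, and the job is handed in when it is done.

Besides the shell and the picture viewer there is one more tool, called as name(argument=value, ...), one argument or row to a line, values as JSON. move_arm: Moves the arm, as the interface text tells. Its arguments: {"type":"object","properties":{"deltas":{"type":"array"}},"required":["deltas"]}

```bash
mkdir -p pics
cat > h.py <<'E'
import numpy as np, cv2
from cell import readout, grab_frame, job
def grab(n,save=None):
    f=grab_frame(n)
    if save: cv2.imwrite(save,f["color"][:,:,::-1])
    return f
def ray(f,uv):
    K=np.array(f["K"]);d=np.array(f["distortion"])
    p=cv2.undistortPoints(np.array(uv,float).reshape(-1,1,2),K,d).reshape(-1,2)
    R=cv2.Rodrigues(np.array(f["rvec"],float))[0];t=np.array(f["tvec"],float).ravel()
    return -R.T@t,(np.c_[p,np.ones(len(p))])@R
def onz(f,uv,z):
    c,d=ray(f,uv); return c+d*((z-c[2])/d[:,2])[:,None]
def proj(f,P):
    return cv2.projectPoints(np.array(P,float).reshape(-1,1,3),np.array(f["rvec"],float),np.array(f["tvec"],float),np.array(f["K"]),np.array(f["distortion"]))[0].reshape(-1,2)
E
python3 - <<'E'
from h import *
np.set_printoptions(precision=4,suppress=True)
for n in("top","side"):
    f=grab(n,f"pics/{n}0.png"); print(n,ray(f,[[320,200]]))
print(readout.sense())
E
```

```text
top (array([ 0.3161, -0.0237,  1.231 ]), array([[ 0.2034,  0.0368, -0.9784]]))
side (array([0.8015, 0.5725, 0.6669]), array([[-0.2683, -0.6874, -0.6751]]))
{'clock': 0.1, 'qpos': array([ 1.29  ,  0.4683, -0.0116,  1.6035,  0.006 ,  1.0714, -0.0563]), 'qd': array([-0.0011, -0.003 , -0.0014, -0.0021,  0.0006,  0.001 ,  0.0014]), 'tau': array([  0.0009, -52.1646,  -0.0125, -24.4367,  -0.0568,   0.014 ,
         0.0001]), 'eef_pos': array([ 0.1529, -0.6312,  0.2137]), 'ee_rot': array([-0.0008,  0.9929,  0.1186, -0.0002]), 'contact_force': array([0.001 , 0.3439, 0.284 ]), 'moment': array([-0.0175, -0.0116, -0.0084]), 'finger_force': 0.0, 'finger_gap': 0.09173735548282455}
```

View pics/top0.png

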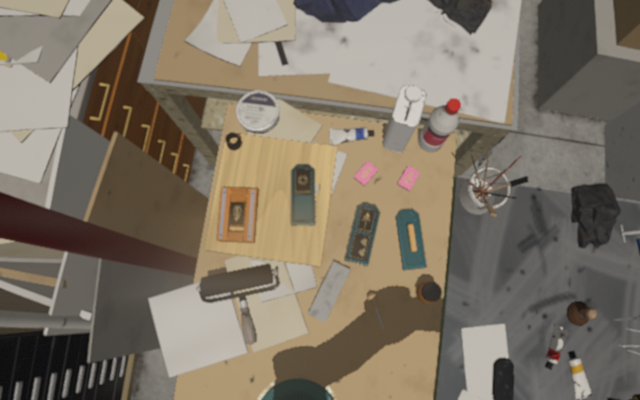

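View pics/side0.png

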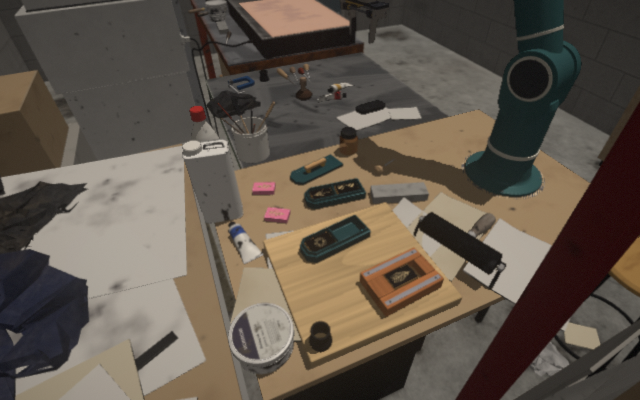

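Top view: inking bed with block at (238,215), base tray (303,195), full tray (362,233), lid (411,240), loupe (233,141), blue tube (352,134), rosin (430,291). Pink look-alikes are at (366,173) and (409,178). Candidates for the block are (238,215) black/leaf, and the pink pair, which are rejected. A close crop will check the choice.

Run:
```python
from h import *
np.set_printoptions(precision=4,suppress=True)
a=cv2.imread("pics/top0.png")[150:280,205:435]
cv2.imwrite("pics/topc.png",cv2.resize(a,None,fx=3.45,fy=3.45,interpolation=cv2.INTER_CUBIC))
a=cv2.imread("pics/side0.png")[145:320,260:460]
cv2.imwrite("pics/sidec.png",cv2.resize(a,None,fx=3.4,fy=3.4,interpolation=cv2.INTER_CUBIC))
f=grab("top")
print(onz(f,[[238,215],[303,195],[362,233],[411,240],[300,395],[366,173]],0.04))
print(proj(f,[[0.153,-.632,.215],[0,0,0]]))
```

```text
[[ 0.495   0.2282  0.04  ]
 [ 0.571   0.0672  0.04  ]
 [ 0.492  -0.0985  0.04  ]
 [ 0.4907 -0.2267  0.04  ]
 [ 0.0717  0.0029  0.04  ]
 [ 0.6529 -0.09    0.04  ]]
[[589.7422 405.1301]
 [297.9611 420.5007]]
```

View pics/topc.png

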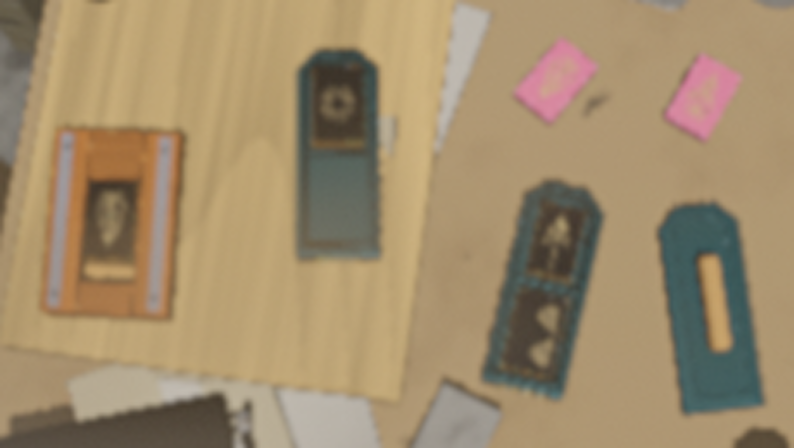

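View pics/sidec.png

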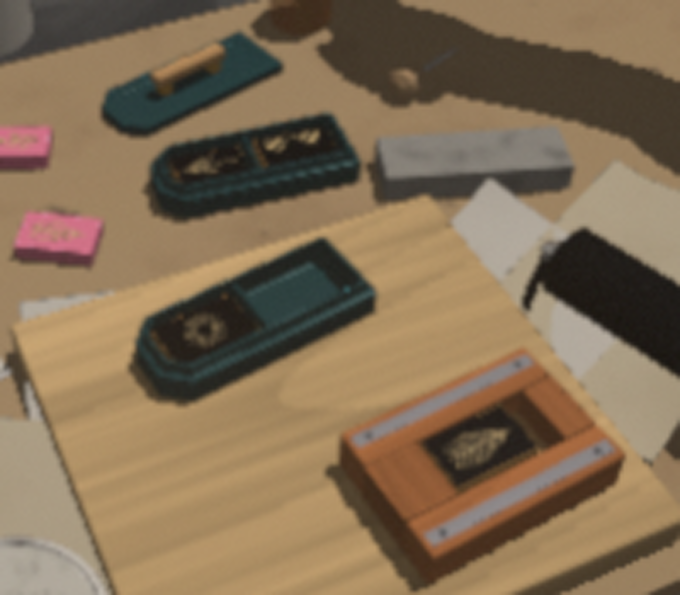

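Crops confirm it. The black block with the pale leaf sits in the orange bed, with the notch at its near (-x) end. Both trays and the lid have their cut corners away from the robot. Next I measure outlines.

```bash
cat > m.py <<'E'
from h import *
def mask(img,kind):
    h=cv2.cvtColor(img,cv2.COLOR_RGB2HSV); H,S,V=[h[...,i].astype(int) for i in range(3)]
    if kind=="teal": return ((H>78)&(H<112)&(S>70)&(V<150))
    if kind=="orange": return ((H<14)&(S>120)&(V>70))
    if kind=="wood": return ((H>8)&(H<26)&(S>60)&(V>160))
def measure(f,seed,kind,L,W,z0,z1,r=60,up=4):
    """outline -> centre, yaw, measured extents; near edges on z0, far ones on z1"""
    u,v=int(seed[0]),int(seed[1]); x0,y0=max(u-r,0),max(v-r,0)
    img=cv2.resize(f["color"][y0:v+r,x0:u+r],None,fx=up,fy=up,interpolation=cv2.INTER_CUBIC)
    m=cv2.morphologyEx(mask(img,kind).astype(np.uint8),cv2.MORPH_CLOSE,np.ones((3*up,3*up)))
    m=cv2.morphologyEx(m,cv2.MORPH_OPEN,np.ones((2*up,2*up)))
    cs,_=cv2.findContours(m,cv2.RETR_EXTERNAL,cv2.CHAIN_APPROX_NONE)
    c=max(cs,key=lambda c:cv2.pointPolygonTest(c,((u-x0)*up*1.,(v-y0)*up*1.),True))
    hull=cv2.drawContours(np.zeros_like(m),[cv2.convexHull(c)],-1,1,-1)
    c=max(cv2.findContours(hull,cv2.RETR_EXTERNAL,cv2.CHAIN_APPROX_NONE)[0],key=len)
    px=(c.reshape(-1,2)+.5)/up-.5+[x0,y0]
    A,B=onz(f,px,z0)[:,:2],onz(f,px,z1)[:,:2]; cam=ray(f,[[0,0]])[0][:2]
    M=(A+B)/2; (cx,cy),(w,h),a=cv2.minAreaRect(M.astype(np.float32))
    yaw=np.radians(a if w>h else a+90); yaw=(yaw+np.pi/2)%np.pi-np.pi/2
    ctr=np.array([cx,cy])
    for _ in range(4):
        e=np.array([[np.cos(yaw),np.sin(yaw)],[-np.sin(yaw),np.cos(yaw)]])
        q=(M-ctr)@e.T; out={};sl=[]
        for ax,half,oth in((0,L/2,W/2),(1,W/2,L/2)):
            for s in(1,-1):
                sel=(np.abs(q[:,ax]-s*half)<.009)&(np.abs(q[:,1-ax])<oth*(.55 if ax==0 else .75))
                P=B if s*e[ax]@(ctr-cam+e[ax]*s*half)>0 else A
                p=(P[sel]-ctr)@e.T
                out[ax,s]=np.median(p[:,ax]) if len(p) else np.nan
                if ax==1 and len(p)>5: sl.append(np.polyfit(p[:,0],p[:,1],1)[0])
        yaw+=np.mean(sl); ctr=ctr+e.T@[(out[0,1]+out[0,-1])/2,(out[1,1]+out[1,-1])/2]
    return dict(ctr=ctr*1e3,yaw=np.degrees(yaw),L=(out[0,1]-out[0,-1])*1e3,W=(out[1,1]-out[1,-1])*1e3,slopes=np.degrees(sl))
np.set_printoptions(precision=2,suppress=True)
def show(items,cams=("top","side")):
    for n in cams:
        f=grab(n)
        for name,P,kind,L,W,z0,z1 in items:
            try:
                r=measure(f,proj(f,[P])[0],kind,L,W,z0,z1,r=60 if n=="top" else 75); print(n,name,r)
            except Exception as ex: print(n,name,"fail",ex)
BED=("bed",(.495,.228,.045),"orange",.140,.096,.028,.059)
BASE=("base",(.571,.067,.045),"teal",.162,.064,.028,.050)
UP=("upper",(.492,-.0985,.02),"teal",.162,.064,0,.022)
LID=("lid",(.491,-.2267,.008),"teal",.162,.064,0,.010)
BAR=("bar",(.491,-.2267,.0265),"wood",.072,.015,.021,.032)
E
python3 - <<'E'
from m import *
show([BED,BASE,UP,LID,BAR])
E
```

```text
top bed {'ctr': array([nan, nan]), 'yaw': np.float64(nan), 'L': nan, 'W': nan, 'slopes': array([], dtype=float64)}
top base fail max() iterable argument is empty
top upper {'ctr': array([ 496.28, -229.14]), 'yaw': np.float64(10.853125043717975), 'L': np.float64(149.82755131659735), 'W': np.float64(50.03673703397012), 'slopes': array([ 2.59, -2.86])}
top lid {'ctr': array([ 497.88, -231.26]), 'yaw': np.float64(13.738690891530151), 'L': np.float64(151.79290589642207), 'W': np.float64(54.65251455075512), 'slopes': array([-0.12,  0.12])}
top bar {'ctr': array([nan, nan]), 'yaw': np.float64(nan), 'L': nan, 'W': nan, 'slopes': array([], dtype=float64)}
side bed {'ctr': array([495.09, 232.15]), 'yaw': np.float64(2.417734394183379), 'L': np.float64(137.09703509446263), 'W': np.float64(85.36065076919122), 'slopes': array([ 3.34, -3.34])}
side base {'ctr': array([nan, nan]), 'yaw': np.float64(nan), 'L': nan, 'W': nan, 'slopes': array([], dtype=float64)}
side upper {'ctr': array([ 502.08, -223.72]), 'yaw': np.float64(13.537517528823464), 'L': np.float64(138.67108990783998), 'W': np.float64(35.196439301410685), 'slopes': array([-0.04,  0.04])}
side lid {'ctr': array([ 498.69, -231.44]), 'yaw': np.float64(13.56663042794085), 'L': np.float64(148.79058225129782), 'W': np.float64(48.65676517964229), 'slopes': array([ 0.01, -0.01])}
side bar {'ctr': array([nan, nan]), 'yaw': np.float64(nan), 'L': nan, 'W': nan, 'slopes': array([], dtype=float64)}
  return _methods._mean(a, axis=axis, dtype=dtype,
  ret = ret.dtype.type(ret / rcount)
```

Run:
```python
import cv2,numpy as np
im=cv2.imread("pics/top0.png");h=cv2.cvtColor(im,cv2.COLOR_BGR2HSV)
for r,a,b in((225,208,266),(210,284,322),(245,338,384),(225,390,428),(255,390,432)):
    print(r,a,' '.join('%d,%d,%d'%tuple(p) for p in h[r,a:b]))
for c,a,b in((302,155,230),(410,200,275)): print('col',c,a,' '.join('%d,%d,%d'%tuple(p) for p in h[a:b:2,c]))
s=cv2.cvtColor(cv2.imread("pics/side0.png"),cv2.COLOR_BGR2HSV)
print('side base',' '.join('%d,%d,%d'%tuple(p) for p in s[205:270:2,345]))
print('side upper',' '.join('%d,%d,%d'%tuple(p) for p in s[172:212:2,345]))
```

```text
225 208 19,96,168 19,99,178 19,100,183 19,99,182 19,100,179 19,100,179 19,98,180 19,100,179 19,103,173 17,118,166 15,131,166 12,89,164 9,32,158 7,15,156 9,38,160 13,91,169 14,135,177 15,150,180 15,147,180 15,144,165 15,134,133 17,119,120 17,119,131 17,120,138 17,120,134 17,117,131 17,118,128 17,118,128 17,119,131 17,119,133 17,119,133 17,115,129 17,115,126 17,111,124 18,113,124 17,119,133 15,133,151 15,144,167 15,144,173 14,127,173 12,81,170 11,39,164 10,24,162 10,41,166 12,85,176 14,126,176 14,138,157 16,118,143 18,102,168 20,98,188 19,97,194 19,96,193 19,97,189 20,99,186 19,99,185 19,97,187 19,98,190 19,97,191
210 284 19,98,193 19,97,194 20,97,192 20,98,190 20,99,188 19,97,178 20,86,154 24,59,121 24,48,102 23,55,98 26,41,99 40,29,106 41,26,107 41,26,107 41,26,106 39,24,107 44,26,107 43,28,108 40,29,107 43,29,107 38,29,106 44,26,107 43,28,108 39,24,105 43,28,108 41,26,107 41,26,106 38,30,103 28,33,99 26,39,98 22,58,115 19,86,148 19,98,175 19,98,184 19,96,188 19,96,191 20,97,192 19,95,194
245 338 18,88,173 18,88,173 18,89,172 18,91,171 18,88,171 18,89,172 18,89,172 18,91,168 17,94,15
[... 1744 characters left out ...]
24,150 16,115,135 16,112,128 17,99,116 21,62,98 86,57,94 88,72,95 89,73,94 90,75,95 89,74,96 90,73,94 89,73,91 89,77,99 87,52,103 18,84,161 18,86,175 18,86,174
side base 16,100,151 17,98,149 16,99,149 17,100,148 16,101,149 17,107,188 18,105,177 47,34,67 40,22,35 40,20,39 88,56,78 87,72,67 86,78,65 87,76,64 90,71,65 88,70,66 88,68,71 83,40,51 83,55,56 84,55,65 30,21,37 30,33,39 18,104,120 17,109,166 18,110,170 17,107,172 18,109,175 18,108,177 18,109,178 18,108,174 17,110,164 17,110,160 18,109,164
side upper 17,94,154 17,97,155 17,96,154 17,97,153 22,64,87 75,29,35 18,83,52 18,77,40 19,68,30 13,56,32 83,26,39 83,47,43 90,66,58 75,37,41 54,34,37 18,65,51 16,100,146 16,99,150 17,99,149 17,99,150
```

```bash
cat > p.py <<'E'
import re
s=open('m.py').read()
s=s.replace('return ((H>78)&(H<112)&(S>70)&(V<150))','return V<TH[0]').replace('return ((H>8)&(H<26)&(S>60)&(V>160))','return ((H<22)&(S>99)&(V>105))')
s=s.replace('def mask','TH=[134]\ndef mask',1).replace('        f=grab(n)\n','        f=grab(n); TH[0]=134 if n=="top" else 108\n')
s+='''
def strips(f,c=(.495,.228,.059),z=.059,up=4,r=36):
    u,v=proj(f,[c])[0].astype(int); x0,y0=u-r,v-r
    h=cv2.cvtColor(cv2.resize(f["color"][y0:v+r,x0:u+r],None,fx=up,fy=up,interpolation=cv2.INTER_CUBIC),cv2.COLOR_RGB2HSV)
    n,l,st,ce=cv2.connectedComponentsWithStats(((h[...,1]<75)&(h[...,2]>130)).astype(np.uint8))
    res=[]
    for i in np.argsort(-st[1:,4])[:2]+1:
        y,x=np.nonzero(l==i); p=onz(f,np.c_[x+.5,y+.5]/up-.5+[x0,y0],z)[:,:2]*1e3
        (cx,cy),(w,hh),a=cv2.minAreaRect(p.astype(np.float32)); res.append((np.array([cx,cy]),round(w,1),round(hh,1),round(a,1)))
    return res
'''
open('m.py','w').write(s)
E
python3 p.py; python3 - <<'E' 2>/dev/null
from m import *
show([BASE,UP,LID,BAR])
for n in("top","side"): print(strips(grab(n)))
E
```

```text
top base {'ctr': array([572.69,  67.13]), 'yaw': np.float64(8.667572171406196), 'L': np.float64(159.2456936455726), 'W': np.float64(61.82882731905626), 'slopes': array([-0.05,  0.05])}
top upper {'ctr': array([ 495.88, -102.39]), 'yaw': np.float64(-6.276161524339967), 'L': np.float64(162.68851268465048), 'W': np.float64(65.0480315252256), 'slopes': array([-0.3,  0.3])}
top lid {'ctr': array([ 498.77, -231.13]), 'yaw': np.float64(13.76248952326806), 'L': np.float64(161.99852071268162), 'W': np.float64(63.92731060541648), 'slopes': array([-0.03,  0.03])}
top bar {'ctr': array([ 499.03, -231.06]), 'yaw': np.float64(13.956681585439739), 'L': np.float64(71.09982635257818), 'W': np.float64(13.981458839122318), 'slopes': array([ 0.15, -0.15])}
side base {'ctr': array([576.51,  69.64]), 'yaw': np.float64(8.593888601647832), 'L': np.float64(166.1616714191208), 'W': np.float64(63.14297589564291), 'slopes': array([-0.43,  0.43])}
side upper {'ctr': array([nan, nan]), 'yaw': np.float64(nan), 'L': nan, 'W': nan, 'slopes': array([], dtype=float64)}
side lid {'ctr': array([nan, nan]), 'yaw': np.float64(nan), 'L': nan, 'W': nan, 'slopes': array([], dtype=float64)}
side bar {'ctr': array([ 498.6 , -235.26]), 'yaw': np.float64(12.884460892360554), 'L': np.float64(62.70622897374073), 'W': np.float64(8.406099597344914), 'slopes': array([ 0.82, -0.82])}
[(array([491.65, 266.35]), 132.0, 9.9, 5.3), (array([498.91, 191.8 ]), 132.1, 9.8, 5.3)]
[(array([397.3 , 195.87]), 76.4, 39.2, 86.7), (array([493.56, 264.85]), 128.0, 9.3, 5.4)]
```

Measured values in mm, against known sizes:

| Thing | Centre | Yaw | Size check |
|---|---|---|---|
| Bed | (495.3, 229.1) | 5.4° | strips 132 × 10 mm |
| Base tray | (572.7, 67.1) | 8.7° | 159 × 62 (true 162 × 64) |
| Full tray | (495.9, -102.4) | -6.3° | 163 × 65 |
| Lid | (498.8, -231.1) | 13.8° | 162 × 64 |

These fit the given sizes, so I'll start moving to the press point, going round by an arc to stay in reach.

move_arm(
  deltas=[
    [[38,31,0,0,0,0,-1],[76,62,0,0,0,0,-1],[114,93,0,0,0,0,-1],[152,124,0,0,0,0,-1],[190,155,0,0,0,0,-1],[228,186,0,0,0,0,-1],[266,217,0,0,0,0,-1],[304,248,0,0,0,0,-1]],
  ],
)

```text
clock: 1.25
eef_pos: [0.4584, -0.3824, 0.2149]
ee_rot: [0.0, 0.993, 0.119, 0.0]
contact_force: [1.1, 0.1, 0.4]
finger_gap: 0.0299
finger_force: 0.0
```

move_arm(
  deltas=[
    [[3,49,0,0,0,-1,-1],[6,98,0,0,0,-2,-1],[9,147,0,0,0,-3,-1],[12,196,0,0,0,-4,-1],[15,245,0,0,0,-5,-1],[18,294,0,0,0,-6,-1],[18,343,0,0,0,-7,-1],[18,392,0,0,0,-8.2,-1]],
  ],
)

```text
clock: 2.05
eef_pos: [0.475, 0.0102, 0.215]
ee_rot: [0.0, 0.999, 0.047, 0.0]
contact_force: [0.8, -0.1, -0.4]
finger_gap: 0.0004
finger_force: 0.0
```

move_arm(
  deltas=[
    [[-2,48,0,0,0,0,-1],[-4,96,0,0,0,0,-1],[-6,144,0,0,0,0,-1],[-8,190,-16,0,0,0,-1],[-8,217,-55,0,0,0,-1],[-8,217,-100,0,0,0,-1],[-8,217,-140,0,0,0,-1],[-8,217,-145,0,0,0,-1]],
  ],
)

```text
clock: 2.85
eef_pos: [0.4639, 0.2238, 0.0656]
ee_rot: [0.002, 0.999, 0.048, -0.004]
contact_force: [-0.0, -1.0, -0.1]
finger_gap: 0.0004
finger_force: 0.0
```

move_arm(
  deltas=[
    [[0,0,-4,0,0,0,-1],[0,0,-8,0,0,0,-1],[0,0,-11,0,0,0,-1],[0,0,-14,0,0,0,-1],[0,0,-17,0,0,0,-1],[0,0,-19,0,0,0,-1],[0,0,-21,0,0,0,-1],[0,0,-21,0,0,0,-1]],
  ],
)

```text
clock: 3.65
eef_pos: [0.4675, 0.2253, 0.0497]
ee_rot: [0.0, 0.999, 0.047, 0.0]
contact_force: [-3.2, -1.8, 10.9]
finger_gap: 0.0004
finger_force: 5.3
```

move_arm(
  deltas=[
    [[0,0,-2,0,0,0,-1],[0,0,-2,0,0,0,-1],[0,0,10,0,0,0,-1],[0,0,40,0,0,0,1],[-40,0,80,0,0,0,1],[-85,0,100,0,0,0,1],[-85,0,100,0,0,0,1]],
  ],
)

```text
clock: 4.35
eef_pos: [0.379, 0.226, 0.1508]
ee_rot: [0.0, 0.999, 0.049, 0.001]
contact_force: [0.5, 0.2, 0.4]
finger_gap: 0.0301
finger_force: 0.0
```

```bash
python3 - <<'E' 2>/dev/null
from m import *
out=[]
for n in("top","side"):
    f=grab(n);print(strips(f)); u,v=proj(f,[(.495,.229,.06)])[0].astype(int)
    out.append(cv2.resize(f["color"][v-45:v+45,u-60:u+60,::-1],(600,450),interpolation=cv2.INTER_CUBIC)[:300 if 0 else 450])
cv2.imwrite("pics/tip.png",cv2.resize(np.hstack(out),(800,300)))
E
```

```text
[(array([553.58, 321.6 ]), 56.5, 35.3, 7.6), (array([559.54, 195.77]), 12.9, 6.8, 42.2)]
[(array([396.92, 195.64]), 76.6, 39.6, 87.2), (array([554.88, 271.78]), 5.2, 10.1, 37.8)]
```

View pics/tip.png

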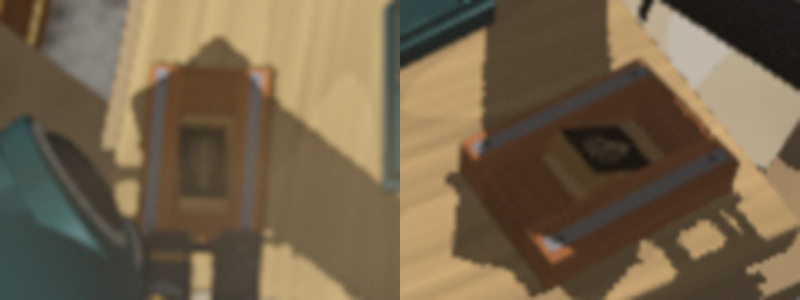

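The tip worked: the block's pale +x end stands up in the side crop at about (555,170), and in the top crop it no longer reaches the near end. I'll grasp it with the tool tilted 30°, square to the block's face.

move_arm(
  deltas=[
    [[25,0,0,0.7,-7.5,0,0.3],[51,1,0,1.4,-15,0,0.3],[76,1,0,2.1,-22.4,0,0.3],[102,2,0,2.8,-29.9,0,0.3],[102,2,-20,2.8,-29.9,0,0.3],[102,2,-33,2.8,-29.9,0,0.3],[102,2,-33,2.8,-29.9,0,0.3]],
  ],
)

```text
clock: 5.15
eef_pos: [0.4827, 0.225, 0.1182]
ee_rot: [-0.006, 0.969, 0.044, 0.244]
contact_force: [0.3, 0.2, -1.1]
finger_gap: 0.06
finger_force: 0.0
```

move_arm(
  deltas=[
    [[0,0,0,0,0,0,0.3],[8,1,-15,0,0,0,0.3],[16,2,-30,0,0,0,0.3],[22,3,-40,0,0,0,0.3],[25,3.5,-46,0,0,0,0.3],[27,3.6,-50,0,0,0,0.3],[27,3.6,-50,0,0,0,0.3],[27,3.6,-50,0,0,0,0.3]],
  ],
)

```text
clock: 5.95
eef_pos: [0.5119, 0.2326, 0.0819]
ee_rot: [-0.002, 0.972, 0.044, 0.233]
contact_force: [-0.1, 1.3, -0.8]
finger_gap: 0.06
finger_force: 0.0
```

```bash
python3 -c "
from h import *
np.set_printoptions(precision=3,suppress=True)
s=readout.sense();print(s['qpos'],s['qd'],s['eef_pos'],s['ee_rot'])"
```

```text
[-0.946  0.397  0.367  2.269  0.835  0.149 -2.921] [-0.02  -0.008  0.011  0.006 -0.    -0.002 -0.002] [0.512 0.233 0.082] [-0.002  0.972  0.044  0.233]
```

move_arm(
  deltas=[
    [[0,0,10,-0.5,5,0,0.3],[0,0,20,-1,10,0,0.3],[0,0,20,-1.2,12,0,0.3],[0,0,20,-1.2,12,0,0.3]],
  ],
)

```text
clock: 6.35
eef_pos: [0.5161, 0.2321, 0.1047]
ee_rot: [0.001, 0.99, 0.042, 0.132]
contact_force: [1.0, 0.3, 0.8]
finger_gap: 0.06
finger_force: 0.0
```

```bash
cat > s.py <<'E'
from h import *
from scipy.spatial.transform import Rotation as R
np.set_printoptions(precision=3,suppress=True)
s=readout.sense();w,x,y,z=s['ee_rot'];M=R.from_quat([x,y,z,w]).as_matrix()
print(s['qpos'],s['eef_pos'],'F',s['contact_force'],'gap',s['finger_gap'],'clk',s['clock'])
print('x',M[:,0],'yaw',np.degrees(np.arctan2(M[1,0],M[0,0])),'z',M[:,2],'tilt',np.degrees(np.arcsin(M[2,0])))
E
python3 s.py
```

```text
[-0.405  0.383 -0.181  2.081  0.433  0.492 -2.415] [0.516 0.232 0.105] F [1.026 0.262 0.776] gap 0.059999032584506715 clk 6.35
x [0.962 0.084 0.261] yaw 4.989604081210485 z [ 0.261  0.009 -0.965] tilt 15.110165859101892
```

move_arm(
  deltas=[
    [[-3,-1,-10,0,0,0,0.3],[-4,-1.5,-20,0,0,0,0.3],[-4,-1.5,-30,0,0,0,0.3],[-4,-1.5,-38,0,0,0,0.3],[-4,-1.5,-38,0,0,0,0.3],[-4,-1.5,-38,0,0,0,0.3]],
  ],
)

```text
clock: 6.95
eef_pos: [0.5067, 0.2324, 0.0628]
ee_rot: [0.004, 0.991, 0.047, 0.129]
contact_force: [0.1, -1.1, -0.0]
finger_gap: 0.0596
finger_force: 0.0
```

```bash
python3 s.py
```

```text
[-0.465  0.445 -0.124  2.117  0.496  0.404 -2.487] [0.507 0.232 0.063] F [ 0.057 -1.103 -0.03 ] gap 0.05957696590504422 clk 6.95
x [0.962 0.095 0.255] yaw 5.618478122088997 z [ 0.256  0.005 -0.967] tilt 14.791023483668845
```

move_arm(
  deltas=[
    [[4,-1.5,1.5,0,0,0,0.3],[4,-1.5,1.5,0,0,0,0.3],[4,-1.5,1.5,0,0,0,0],[4,-1.5,1.5,0,0,0,-1],[4,-1.5,1.5,0,0,0,-1],[4,-1.5,1.5,0,0,0,-1],[4,-1.5,1.5,0,0,0,-1]],
  ],
)

```text
clock: 7.65
eef_pos: [0.5119, 0.23, 0.0654]
ee_rot: [0.003, 0.991, 0.046, 0.13]
contact_force: [0.6, -0.4, 0.1]
finger_gap: 0.0368
finger_force: 30.0
```

```bash
python3 s.py
```

```text
[-0.45   0.445 -0.131  2.108  0.49   0.41  -2.473] [0.512 0.23  0.065] F [ 0.588 -0.421  0.134] gap 0.0368188241869366 clk 7.65
x [0.962 0.092 0.256] yaw 5.4381963378449845 z [ 0.257  0.006 -0.966] tilt 14.851573703878731
```

move_arm(
  deltas=[
    [[0,0,10,0,0,0,-1],[0,0,30,0,0,0,-1],[0,0,60,0,0,0,-1],[8,-30,75,-0.5,5,1,-1],[18,-70,75,-1,10,2,-1],[29,-115,75,-1.4,15,3.3,-1],[40,-160,75,-1.4,15,3.3,-1],[42,-166,75,-1.4,15,3.3,-1]],
  ],
)

```text
clock: 8.45
eef_pos: [0.5555, 0.0564, 0.1406]
ee_rot: [0.007, 0.997, 0.071, -0.001]
contact_force: [-0.1, -0.7, -0.3]
finger_gap: 0.0372
finger_force: 30.0
```

```bash
python3 s.py; python3 - <<'E' 2>/dev/null
from m import *
out=[]
for n in("top","side"):
    f=grab(n); u,v=proj(f,[(.55,.064,.1)])[0].astype(int)
    out.append(cv2.resize(f["color"][v-45:v+45,u-60:u+60,::-1],(400,300),interpolation=cv2.INTER_CUBIC))
cv2.imwrite("pics/hold.png",np.hstack(out))
E
```

```text
[ 0.045  0.426 -0.268  1.877  0.162  0.863 -1.735] [0.556 0.056 0.141] F [-0.12  -0.719 -0.297] gap 0.03718047793824448 clk 8.45
x [ 0.99   0.141 -0.004] yaw 8.134011369357351 z [-0.002 -0.014 -1.   ] tilt -0.20734328454818457
```

View pics/hold.png

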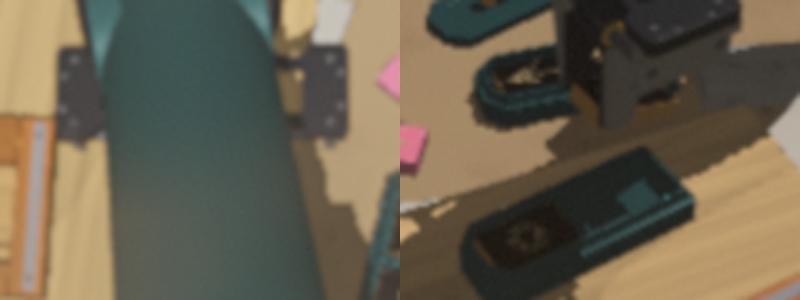

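Held firmly: the pale block shows between the fingers at (640,95) in the side crop, with the base tray below it. I'll descend with the -x end low.

move_arm(
  deltas=[
    [[0,0,0,0,0,0,-1],[0,0,-25,0,0,0.5,-1],[0,0,-45,0,0,0.5,-1],[0,0,-55,0,0,0.5,-1],[0,0,-62,0,0,0.5,-1],[0,0,-66,0,0,0.5,-1],[0,0,-66,0,0,0.5,-1],[0,0,-66,0,0,0.5,-1]],
  ],
)

```text
clock: 9.35
eef_pos: [0.5543, 0.0644, 0.0749]
ee_rot: [0.005, 0.997, 0.08, -0.001]
contact_force: [-0.1, 0.2, -1.2]
finger_gap: 0.037
finger_force: 30.0
```

```bash
python3 s.py
```

```text
[ 0.017  0.519 -0.252  1.917  0.202  0.732 -1.764] [0.554 0.064 0.075] F [-0.149  0.152 -1.212] gap 0.03704547008336821 clk 9.35
x [ 0.987  0.16  -0.003] yaw 9.226828340571629 z [-0.001 -0.011 -1.   ] tilt -0.1469589661750046
```

move_arm(
  deltas=[
    [[0,0,-5,0,0,0,-1],[0,0,-9,0,0,0,-1],[0,0,-12,0,0,0,-1],[0,0,-14,0,0,0,-1],[0,0,-14,0,0,0,-1]],
  ],
)

```text
clock: 9.85
eef_pos: [0.5544, 0.0642, 0.0603]
ee_rot: [0.005, 0.997, 0.08, -0.001]
contact_force: [1.9, 0.6, -0.1]
finger_gap: 0.0369
finger_force: 30.0
```

```bash
python3 s.py
```

```text
[ 0.012  0.542 -0.246  1.923  0.211  0.704 -1.771] [0.554 0.064 0.06 ] F [ 1.897  0.597 -0.133] gap 0.03693284274222357 clk 9.85
x [ 0.987  0.16  -0.003] yaw 9.209194252942515 z [-0.001 -0.011 -1.   ] tilt -0.15622686366395058
```

Now I release, lift, and move clear toward the full tray.

move_arm(
  deltas=[
    [[0,0,0,0,0,0,0],[0,0,0,0,0,0,0],[0,0,0,0,0,0,0.3],[0,0,2,0,0,0,0.5],[0,0,20,0,0,0,1],[0,0,60,0,0,0,1],[-20,-40,90,0,0,0,1],[-40,-80,110,0,0,-5,1]],
  ],
)

```text
clock: 10.65
eef_pos: [0.5155, -0.0129, 0.1711]
ee_rot: [0.005, 0.999, 0.038, -0.0]
contact_force: [0.2, -0.6, 0.7]
finger_gap: 0.0911
finger_force: 0.0
```

move_arm(
  deltas=[
    [[-20,-45,0,0,0,-5,1],[-40,-90,0,0,0,-10,1],[-40,-135,0,0,0,-10,1],[-40,-180,0,0,0,-10,1],[-40,-180,0,0,0,-10,1]],
  ],
)

```text
clock: 11.15
eef_pos: [0.4738, -0.2004, 0.1696]
ee_rot: [0.007, 0.998, -0.055, -0.002]
contact_force: [0.4, -0.1, -0.4]
finger_gap: 0.0919
finger_force: 0.0
```

```bash
python3 s.py; python3 - <<'E' 2>/dev/null
from m import *
out=[]
for n in("top","side"):
    f=grab(n); u,v=proj(f,[(.56,.064,.05)])[0].astype(int)
    out.append(cv2.resize(f["color"][v-45:v+45,u-60:u+60,::-1],(400,300),interpolation=cv2.INTER_CUBIC))
cv2.imwrite("pics/laid.png",np.hstack(out))
show([BASE,UP],("top",))
E
```

```text
[ 0.437  0.303 -0.13   1.968  0.068  0.874 -1.414] [ 0.474 -0.2    0.17 ] F [ 0.411 -0.133 -0.363] gap 0.09194695349821458 clk 11.15
x [ 0.994 -0.111 -0.003] yaw -6.357617597037247 z [-0.004 -0.013 -1.   ] tilt -0.1649073726178283
top base {'ctr': array([573.03,  67.18]), 'yaw': np.float64(8.656266792167305), 'L': np.float64(157.3983854233934), 'W': np.float64(60.52852793316516), 'slopes': array([-0.04,  0.04])}
top upper {'ctr': array([nan, nan]), 'yaw': np.float64(nan), 'L': nan, 'W': nan, 'slopes': array([], dtype=float64)}
```

View pics/laid.png

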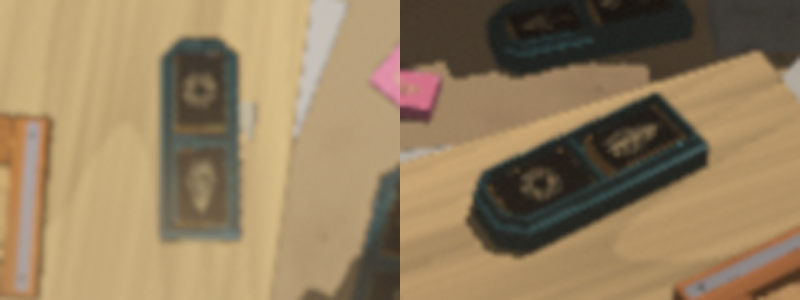

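Block lies flat, leaf up, in the -x half: at (200,185) in the top crop and (640,130) in the side crop. The base tray hasn't moved. Next the full tray, with a small levelling correction.

move_arm(
  deltas=[
    [[11,48,0,0.7,-0.2,0,1],[22,97,0,0.7,-0.2,0,1],[22,97,-45,0.7,-0.2,0,1],[22,97,-90,0.7,-0.2,0,1],[22,97,-120,0.7,-0.2,0,1],[22,97,-120,0.7,-0.2,0,1],[22,97,-120,0.7,-0.2,0,1]],
  ],
)

```text
clock: 12.0
eef_pos: [0.4972, -0.0951, 0.0495]
ee_rot: [-0.001, 0.999, -0.049, -0.001]
contact_force: [1.3, -0.5, 0.3]
finger_gap: 0.092
finger_force: 0.0
```

```bash
python3 s.py
```

```text
[ 0.257  0.485 -0.161  2.055  0.126  0.613 -1.658] [ 0.497 -0.095  0.05 ] F [ 1.289 -0.539  0.297] gap 0.0920373023245162 clk 12.0
x [ 0.995 -0.098 -0.002] yaw -5.65075532029967 z [-0.002  0.003 -1.   ] tilt -0.10998784302035064
```

move_arm(
  deltas=[
    [[-1.3,-7.3,-5,0,0,-0.6,1],[-1.3,-7.3,-20,0,0,-0.6,1],[-1.3,-7.3,-33,0,0,-0.6,1],[-1.3,-7.3,-41.5,0,0,-0.6,1],[-1.3,-7.3,-41.5,0,0,-0.6,1],[-1.3,-7.3,-41.5,0,0,-0.6,1]],
  ],
)

```text
clock: 12.6
eef_pos: [0.4959, -0.1039, 0.0078]
ee_rot: [-0.001, 0.998, -0.056, -0.001]
contact_force: [0.1, -0.8, -0.7]
finger_gap: 0.0917
finger_force: 0.0
```

```bash
python3 s.py
```

```text
[ 0.256  0.56  -0.14   2.066  0.144  0.525 -1.669] [ 0.496 -0.104  0.008] F [ 0.057 -0.804 -0.722] gap 0.0917168380646784 clk 12.6
x [ 0.994 -0.111 -0.001] yaw -6.381560698890675 z [-0.001  0.002 -1.   ] tilt -0.06937525856048911
```

Close, then lift straight.

move_arm(
  deltas=[
    [[0,1,0,0,0,0,0.2],[0,1,0,0,0,0,-0.2],[0,1,0,0,0,0,-1],[0,1,0,0,0,0,-1],[0,1,0,0,0,0,-1],[0,1,0,0,0,0,-1]],
  ],
)

```text
clock: 13.2
eef_pos: [0.4959, -0.1029, 0.0079]
ee_rot: [-0.001, 0.998, -0.056, -0.0]
contact_force: [0.8, 0.3, 2.2]
finger_gap: 0.0637
finger_force: 30.0
```

```bash
python3 s.py
```

```text
[ 0.254  0.56  -0.139  2.067  0.144  0.525 -1.671] [ 0.496 -0.103  0.008] F [0.816 0.318 2.195] gap 0.06365660030218447 clk 13.2
x [ 0.994 -0.111 -0.001] yaw -6.37614856645617 z [-0.001  0.002 -1.   ] tilt -0.05781365932420852
```

move_arm(
  deltas=[
    [[0,0,5,0,0,0,-1],[0,0,20,0,0,0,-1],[0,0,45,0,0,0,-1],[0,0,75,0,0,0,-1],[0,0,92,0,0,0,-1],[0,0,92,0,0,0,-1]],
  ],
)

```text
clock: 13.8
eef_pos: [0.497, -0.1032, 0.1016]
ee_rot: [-0.001, 0.998, -0.056, 0.001]
contact_force: [1.1, 0.6, -4.2]
finger_gap: 0.0637
finger_force: 30.0
```

move_arm(
  deltas=[
    [[12,26,0,0,0,3,-1],[26,58,0,0,0,6,-1],[41,92,0,0,0,9,-1],[56,125,0,0,0,12,-1],[69,152,0,0,0,15,-1],[77,170,0,0,0,15,-1],[77,170,0,0,0,15,-1],[77,170,0,0,0,15,-1]],
  ],
)

```text
clock: 14.6
eef_pos: [0.5713, 0.0668, 0.0979]
ee_rot: [-0.001, 0.997, 0.075, -0.002]
contact_force: [-0.7, -1.0, -4.0]
finger_gap: 0.0637
finger_force: 30.0
```

```bash
python3 s.py; python3 - <<'E' 2>/dev/null
from m import *
f=grab("side",); u,v=proj(f,[(.57,.067,.07)])[0].astype(int)
cv2.imwrite("pics/hov.png",cv2.resize(f["color"][v-55:v+55,u-75:u+75,::-1],(750,550),interpolation=cv2.INTER_CUBIC))
E
```

```text
[ 0.025  0.51  -0.255  1.862  0.17   0.796 -1.739] [0.571 0.067 0.098] F [-0.689 -1.038 -3.956] gap 0.06371522352808816 clk 14.6
x [ 0.989  0.15  -0.005] yaw 8.649752565171859 z [-0.005  0.001 -1.   ] tilt -0.2763634930049841
```

View pics/hov.png

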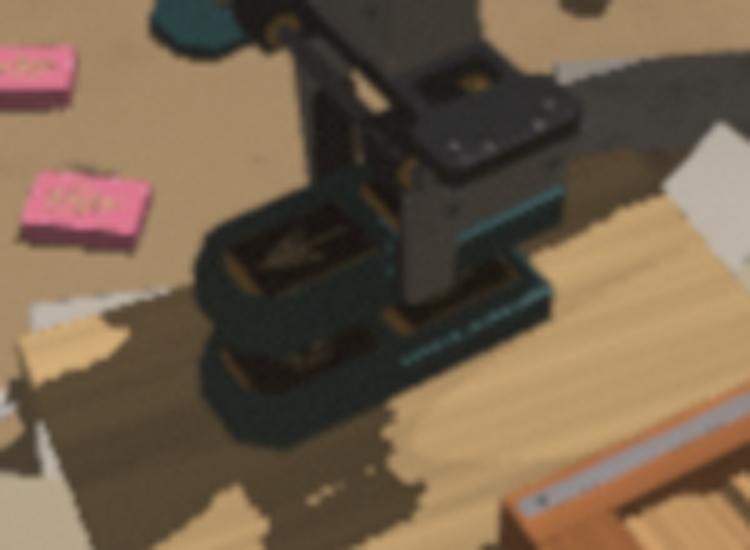

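Tray is level and squarely over the base, cut corners together (hover crop). I'll descend with a small x correction.

move_arm(
  deltas=[
    [[1.6,0.3,-10,0,0,0,-1],[1.6,0.3,-20,0,0,0,-1],[1.6,0.3,-27,0,0,0,-1],[1.6,0.3,-30,0,0,0,-1],[1.6,0.3,-32,0,0,0,-1],[1.6,0.3,-34,0,0,0,-1],[1.6,0.3,-36,0,0,0,-1],[1.6,0.3,-36,0,0,0,-1]],
  ],
)

```text
clock: 15.45
eef_pos: [0.5743, 0.0674, 0.0636]
ee_rot: [-0.001, 0.997, 0.075, -0.001]
contact_force: [1.0, -0.4, -3.0]
finger_gap: 0.0637
finger_force: 30.0
```

```bash
python3 s.py
```

```text
[ 0.014  0.562 -0.242  1.873  0.19   0.73  -1.755] [0.574 0.067 0.064] F [ 0.984 -0.405 -3.026] gap 0.06365532608097717 clk 15.45
x [ 0.989  0.15  -0.001] yaw 8.61912374836232 z [-0.002  0.002 -1.   ] tilt -0.08280700066013344
```

move_arm(
  deltas=[
    [[-0.5,0,-2,0,0,0,-1],[-0.5,0,-3.5,0,0,0,-1],[-0.5,0,-5,0,0,0,-1],[-0.5,0,-5.5,0,0,0,-1],[-0.5,0,-5.5,0,0,0,-1]],
  ],
)

```text
clock: 15.95
eef_pos: [0.5738, 0.0674, 0.0589]
ee_rot: [-0.001, 0.997, 0.075, -0.001]
contact_force: [-3.2, -0.9, 4.8]
finger_gap: 0.0637
finger_force: 30.0
```

```bash
python3 s.py
```

```text
[ 0.012  0.568 -0.24   1.876  0.192  0.72  -1.757] [0.574 0.067 0.059] F [-3.247 -0.858  4.793] gap 0.06374470481326805 clk 15.95
x [ 0.989  0.15  -0.001] yaw 8.614443785948602 z [-0.002  0.002 -1.   ] tilt -0.08106487794109764
```

Seated: TCP at 58.9 mm is exactly the expected height, with contact force. I'll release and go to the lid's handle.

move_arm(
  deltas=[
    [[0,0,0,0,0,0,0],[0,0,0,0,0,0,0.7],[0,0,0,0,0,0,1],[0,0,0,0,0,0,1],[0,0,15,0,0,0,1],[0,0,50,0,0,0,1],[0,0,95,0,0,0,1],[-10,-40,105,0,0,0,0.5]],
  ],
)

```text
clock: 16.75
eef_pos: [0.5679, 0.0338, 0.1695]
ee_rot: [-0.003, 0.997, 0.08, 0.005]
contact_force: [0.7, -0.7, 0.5]
finger_gap: 0.0862
finger_force: 0.0
```

move_arm(
  deltas=[
    [[-12,-46,0,0,0,1,0.1],[-24,-92,0,0,0,2,0.1],[-36,-138,0,0,0,3,0.1],[-48,-184,-10,0,0,4,0.1],[-58,-228,-30,0,0,5.3,0.1],[-64,-258,-60,0,0,5.3,0.1],[-64,-258,-90,0,0,5.3,0.1],[-64,-258,-100,0,0,5.3,0.1]],
  ],
)

```text
clock: 17.55
eef_pos: [0.498, -0.2312, 0.0615]
ee_rot: [-0.002, 0.993, 0.12, -0.002]
contact_force: [0.1, 0.6, -0.6]
finger_gap: 0.0508
finger_force: 0.0
```

```bash
python3 s.py; python3 - <<'E' 2>/dev/null
from m import *
show([("stack",(.573,.067,.06),"teal",.162,.064,.028,.073)],("top","side"))
E
```

```text
[ 0.518  0.522 -0.18   1.945  0.139  0.692 -1.077] [ 0.498 -0.231  0.061] F [ 0.126  0.59  -0.599] gap 0.050839092173356006 clk 17.55
x [ 0.971  0.238 -0.004] yaw 13.78065716029405 z [-0.005  0.003 -1.   ] tilt -0.23898998906423077
top stack {'ctr': array([573.45,  66.96]), 'yaw': np.float64(9.129249006813641), 'L': np.float64(159.28078650153665), 'W': np.float64(61.143273034997335), 'slopes': array([ 0.19, -0.19])}
side stack {'ctr': array([nan, nan]), 'yaw': np.float64(nan), 'L': nan, 'W': nan, 'slopes': array([], dtype=float64)}
```

move_arm(
  deltas=[
    [[0.8,0,-15,0,0,0,0.1],[0.8,0,-28,0,0,0,0.1],[0.8,0,-36,0,0,0,0.1],[0.8,0,-41,0,0,0,0.1],[0.8,0,-41,0,0,0,0.1],[0.8,0,-41,0,0,0,0.1]],
  ],
)

```text
clock: 18.25
eef_pos: [0.5008, -0.2306, 0.0223]
ee_rot: [-0.001, 0.993, 0.121, -0.001]
contact_force: [0.3, 0.0, 0.4]
finger_gap: 0.0506
finger_force: 0.0
```

```bash
python3 s.py
```

```text
[ 0.502  0.587 -0.166  1.955  0.158  0.614 -1.093] [ 0.501 -0.231  0.022] F [0.307 0.039 0.445] gap 0.05059632306857809 clk 18.25
x [ 0.971  0.241 -0.001] yaw 13.924290666986685 z [-0.002  0.002 -1.   ] tilt -0.07027718476444993
```

move_arm(
  deltas=[
    [[0,0,0,0,0,0,-0.4],[0,0,0,0,0,0,-1],[0,0,0,0,0,0,-1],[0,0,0,0,0,0,-1],[0,0,0,0,0,0,-1],[0,0,0,0,0,0,-1]],
  ],
)

```text
clock: 18.85
eef_pos: [0.5007, -0.2307, 0.0223]
ee_rot: [-0.001, 0.993, 0.121, -0.001]
contact_force: [-0.5, 0.2, 1.0]
finger_gap: 0.0146
finger_force: 30.0
```

```bash
python3 s.py
```

```text
[ 0.503  0.587 -0.166  1.955  0.158  0.613 -1.093] [ 0.501 -0.231  0.022] F [-0.493  0.184  1.043] gap 0.01463768336542064 clk 18.85
x [ 0.971  0.24  -0.001] yaw 13.907781625708356 z [-0.002  0.001 -1.   ] tilt -0.06871915414264625
```

move_arm(
  deltas=[
    [[0,0,8,0,0,0,-1],[0,0,35,0,0,0,-1],[0,0,70,0,0,0,-1],[0,0,100,0,0,0,-1],[6,25,120,0,0,-1,-1],[16,65,120,0,0,-2,-1],[26,105,120,0,0,-3,-1],[36,145,120,0,0,-4,-1]],
  ],
)

```text
clock: 19.65
eef_pos: [0.5366, -0.0843, 0.1429]
ee_rot: [-0.001, 0.996, 0.086, -0.001]
contact_force: [0.2, 0.4, -1.1]
finger_gap: 0.0146
finger_force: 30.0
```

move_arm(
  deltas=[
    [[10,40,0,0,0,-1.3,-1],[20,80,0,0,0,-1.3,-1],[30,118,0,0,0,-1.3,-1],[37,145,0,0,0,-1.3,-1],[38.7,153.3,0,0,0,-1.3,-1],[38.7,153.3,-15,0,0,-1.3,-1],[38.7,153.3,-22,0,0,-1.3,-1],[38.7,153.3,-22,0,0,-1.3,-1]],
  ],
)

```text
clock: 20.45
eef_pos: [0.5736, 0.065, 0.1181]
ee_rot: [-0.0, 0.997, 0.074, -0.003]
contact_force: [0.3, -1.2, -0.8]
finger_gap: 0.0149
finger_force: 30.0
```

```bash
python3 s.py; python3 - <<'E' 2>/dev/null
from m import *
f=grab("side",); u,v=proj(f,[(.57,.067,.09)])[0].astype(int)
cv2.imwrite("pics/hov2.png",cv2.resize(f["color"][v-55:v+55,u-75:u+75,::-1],(750,550),interpolation=cv2.INTER_CUBIC))
E
```

```text
[ 0.028  0.485 -0.254  1.845  0.156  0.837 -1.727] [0.574 0.065 0.118] F [ 0.299 -1.233 -0.815] gap 0.014851892669043585 clk 20.45
x [ 0.989  0.147 -0.006] yaw 8.451611545385337 z [-0.006  0.    -1.   ] tilt -0.3280783734163219
```

View pics/hov2.png

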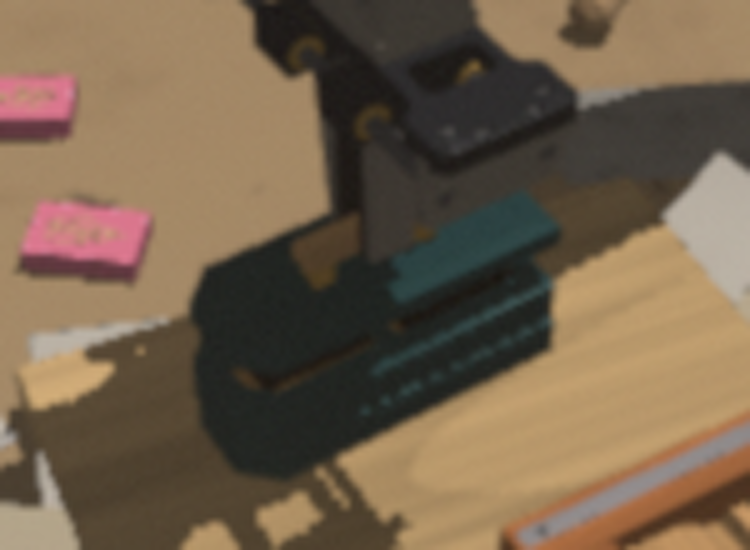

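Lid is level over the stack, cut corners together. I'll descend toward the rim.

move_arm(
  deltas=[
    [[0,0,-4,0,0,0,-1],[0,0,-8,0,0,0,-1],[0,0,-12,0,0,0,-1],[0,0,-14,0,0,0,-1],[0,0,-14,0,0,0,-1],[0,0,-14,0,0,0,-1]],
  ],
)

```text
clock: 21.1
eef_pos: [0.5754, 0.0678, 0.1062]
ee_rot: [-0.001, 0.997, 0.075, -0.001]
contact_force: [-0.3, 0.6, -2.5]
finger_gap: 0.0143
finger_force: 30.0
```

```bash
python3 s.py
```

```text
[ 0.022  0.502 -0.251  1.851  0.163  0.811 -1.733] [0.575 0.068 0.106] F [-0.273  0.576 -2.457] gap 0.014321506376489738 clk 21.1
x [ 0.989  0.15  -0.001] yaw 8.619516297368344 z [-0.002  0.002 -1.   ] tilt -0.07506537836061215
```

Exactly on target (575.4, 67.8). Seating it needs TCP at 96.3.

move_arm(
  deltas=[
    [[0,0,-3,0,0,0,-1],[0,0,-5,0,0,0,-1],[0,0,-7,0,0,0,-1],[0,0,-9,0,0,0,-1],[0,0,-10.5,0,0,0,-1],[0,0,-10.5,0,0,0,-1],[0,0,-10.5,0,0,0,-1]],
  ],
)

```text
clock: 21.8
eef_pos: [0.5753, 0.0677, 0.0963]
ee_rot: [-0.001, 0.997, 0.075, -0.001]
contact_force: [-3.3, -0.5, 5.8]
finger_gap: 0.0152
finger_force: 30.0
```

```bash
python3 s.py
```

```text
[ 0.019  0.515 -0.248  1.856  0.168  0.792 -1.737] [0.575 0.068 0.096] F [-3.288 -0.517  5.814] gap 0.015161695418975872 clk 21.8
x [ 0.989  0.15  -0.001] yaw 8.614207121757845 z [-0.002  0.002 -1.   ] tilt -0.08240796694006694
```

Seated at exactly 96.3 with contact. I'll release and withdraw.

move_arm(
  deltas=[
    [[0,0,0,0,0,0,-0.6],[0,0,0,0,0,0,0],[0,0,0,0,0,0,0.2],[0,0,10,0,0,0,0.2],[0,0,45,0,0,0,0.2],[0,0,90,0,0,0,0.2],[-30,-35,110,0,0,0,0.2],[-55,-75,110,0,0,0,0.2]],
  ],
)

```text
clock: 22.6
eef_pos: [0.522, -0.0062, 0.2097]
ee_rot: [-0.001, 0.997, 0.077, 0.003]
contact_force: [0.0, -1.1, -0.3]
finger_gap: 0.0555
finger_force: 0.0
```

move_arm(
  deltas=[
    [[-10,-48,0,0,0,0,0.2],[-20,-96,0,0,0,0,0.2],[-30,-144,0,0,0,0,0.2],[-30,-190,0,0,0,0,0.2],[-30,-235,0,0,0,0,0.2],[-30,-235,0,0,0,0,0.2]],
  ],
)

```text
clock: 23.2
eef_pos: [0.489, -0.2497, 0.2064]
ee_rot: [0.001, 0.998, 0.07, -0.001]
contact_force: [0.8, 0.1, -0.1]
finger_gap: 0.0554
finger_force: 0.0
```

```bash
python3 - <<'E' 2>/dev/null
from m import *
out=[]
for n in("top","side"):
    f=grab(n); u,v=proj(f,[(.57,.067,.06)])[0].astype(int)
    out.append(cv2.resize(f["color"][v-45:v+45,u-60:u+60,::-1],(400,300),interpolation=cv2.INTER_CUBIC))
cv2.imwrite("pics/end.png",np.hstack(out)); print(readout.sense()['clock'])
E
```

```text
23.3
```

View pics/end.png

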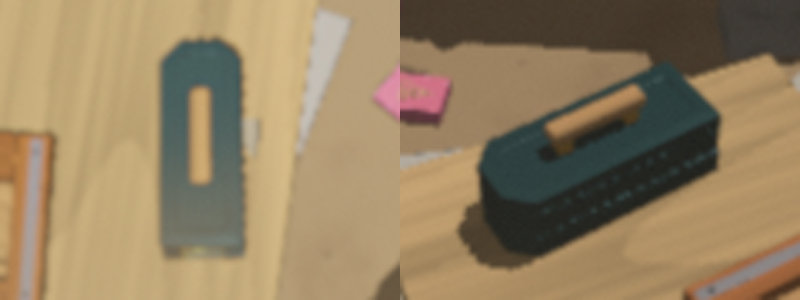

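The stack is closed: lid flat and flush at (200,140) top and (600,150) side, cut corners aligned, with no gaps. I'm handing in.

```bash
python3 -c "
from cell import job
print(job.close_job())"
```

```text
the job is handed in; nothing more can be done
None
```

The block was tipped up and laid flat, leaf side up, in the base tray; the full tray and lid then seated at their expected heights with cut corners aligned, and the job was handed in at about 23 s.

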